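# Refit the drive guard and hold the key switch of a label dispenser

## Task

Close up the electric label dispenser: pick up the yellow guard plate by its black handle, and lower it over the two locating pins until it lies flush over the gears. Then take the red key from its park, push it fully home into the key switch past its sticky tumblers (a little wiggling helps), turn it a quarter turn clockwise against the spring, and finish while still gripping the key and holding it turned, as the drive resets only while the key is held. Leave the other things on the table where they are.

Things in the scene. Friction and masses are not known exactly. Their poses are not given: they have to be found in the camera images.
- guard_seat (a point): place of the guard plate on the label dispenser (fixed blue and grey machine, 250 x 310 mm, deck 80 mm above the table): point on the deck midway between two upright steel pins. x points to the machine's back, y to its left, z up. A black sensor block, 10 mm high, stands 60 mm behind it; the label roll stands 121 mm behind, its top 80 mm above the deck
- pin_left (a point): tip of the left steel locating pin, 60 mm along +y from guard_seat and 20 mm above the deck; 10 mm thick, upper 7 mm tapered to 4.4 mm
- pin_right (a point): tip of the right locating pin, 60 mm along -y from guard_seat, otherwise the same
- guard_handle (a point): centre of the black bar handle on the loose yellow guard plate (0.3 to 0.6 kg), 40 mm above the middle of the plate's underside. Bar 84 mm along the plate's y, 14 mm wide, 14 mm high. Plate 90 mm (x) by 150 mm (y), 6 mm thick, flat on the table at the start; 60 mm from its middle along y a 12 mm round hole (+y) and a 12 x 17 mm slot (-y) for the pins; it fits either way round
- keyhole (a point): middle of the key slot, on top of the switch's 52 mm square steel face plate, 85 mm above the table, front right of the machine (axes as guard_seat, 160 mm to its right). Slot 19 mm along x, 10 mm along y, straight down. Below is the rotor, slot 19 x 8.4 mm, with two sprung tumblers that resist the push with 10 to 20 N over its last 10 mm and then snap into the blade's notches
- estop (a point): top of the machine's red emergency stop button (36 mm across, 28 mm above the deck), behind the key switch; not to be used
- key_bow (a point): centre of the red grip of the loose key: a flat block 34 mm wide (x), 12 mm thick (y), 42 mm high; pinch it across the 12 mm. z up. The brass blade below, 16 mm wide along x and 7 mm thick and tapered over its last 8 mm, ends 52 mm below this point. It stands upright in its park; lift it 30 mm straight up to free it. Fits the switch either way round (half turn)
- key_collar (a point): middle of the underside of the key's brass collar (24 mm across, 4 mm thick), 26 mm below the centre of the grip and 26 mm above the blade's tip. It rests on the face plate when the key is home; only then can the key turn, and while turned it cannot be pulled out
- key_park: key park: fixed grey block 62 x 46 mm, 34 mm high, on a black foot 86 x 64 mm; the key's slot runs along its x axis; origin at the centre of its underside
- switch_rotor (a joint): angle of the rotor in the key switch: 0 at rest (slot along the machine's x), grows as the key turns clockwise seen from above, end stop at 1.5 rad (green dot). A return spring pulls it back, 0.03 N m at 0 and 0.12 N m at the stop. The blade has up to 0.1 rad of play, and the grip gives a little: turn the hand a full quarter in the rotor
- tape_roll: bystander: brown roll of packing tape lying flat, 101 mm across, 48 mm high; origin at the centre of its underside
- parcel: bystander: small taped carton 68 x 113 x 53 mm; origin at the centre of its underside
- scanner: bystander: grey hand-held barcode scanner on its foot, 46 x 101 x 118 mm; origin at its underside
- marker: bystander: black marker lying on the table in front of the machine, 18 x 138 x 20 mm, long along its y; origin at its underside
- slip_pad: bystander: red pad of slips, 70 x 98 x 12 mm; origin at the centre of its underside
Mind the look-alikes: they are no part of the job. There is more than one size of the part that bears guard_handle; the job needs the larger.

How it is judged:
On the way, in this order (a step that is already met when the one before it is completed fails the run):
1. the guard plate lies flush on the deck over both pins (z of guard_handle in the frame of guard_seat between 0.037 and 0.0425 m and horizontal distance between guard_handle and guard_seat below 0.006 m and angle between the y axis of guard_handle and the y axis of guard_seat, either way round below 0.08 rad and angle between guard_handle's own z axis and vertical below 0.04 rad), for 0.2 s.
2. the key is fully home in the switch, not yet turned (z of key_collar in the frame of keyhole below 0.0025 m and horizontal distance between key_collar and keyhole below 0.005 m and angle between key_bow's own z axis and vertical below 0.12 rad and value of joint switch_rotor below 0.4 rad), for 0.1 s.
3. the key is turned a quarter clockwise and held there in the fingers (value of joint switch_rotor above 1.2 rad and z of key_collar in the frame of keyhole below 0.004 m and contact force between switch_key and the fingers above 1 N), for 0.5 s.
At the end, for the whole second after the job is handed in: The guard plate lies flush on the deck over both pins (within 2.5 mm in height, 6 mm sideways, 0.08 rad); the key stands home in the switch (collar within 4 mm of the face plate, 5 mm sideways), the rotor is past 1.2 rad and stays there because the fingers still grip the key (all of step 1 and all of step 3 and horizontal distance between key_collar and keyhole below 0.005 m and angle between key_bow's own z axis and vertical below 0.12 rad); the arm keeps its last pose, push and grip.
It fails at once if a bystander is pushed more than 40 mm from its place (distance of any of tape_roll, parcel, scanner, marker, slip_pad from where it was at the start of the episode above 0.04 m).
It also fails if it takes over 64 s, if anything falls off the work surface, if the arm or the gripper's body presses on something with over 40 N, if the wrist force passes 120 N, or if a joint passes its speed limit or range.

## Robot

A 6-joint arm with a two-finger parallel gripper is mounted at the origin on a cart in front of the work surface, level with it; the furniture and walls round the work are solid. World frame = base frame: x ahead of the robot, y to its left, z up, the work surface at z = 0. Lengths are in m, angles in rad, forces in N, time in s.
With the tool pointing down it reaches from about 0.35 to 0.975 m from the base axis. Payload 7.1 kg.
Tool frame: the origin (TCP) lies midway between the tips of the shut fingers; the grasp point (between the pads) lies 19 mm behind it; z points along the fingers, y is the line along which they close (so a half turn about z gives the same grasp; the last joint's range is limited). The gripper opens to 88 mm and grips with 3 to 60 N. Pads are 20 mm wide; open, the fingers measure 115 mm over their backs; the gripper's body (75 mm by 178 mm) begins 61 mm behind the grasp point.
Start: joints at [-1.343, 0.423, 1.63, -0, 1.089, -0.019], TCP at [0.153, -0.606, 0.223] pointing down, gripper open.
Joint ranges: [-3, 3], [-0.9, 2.11], [0.09, 2.58], [-1.31, 4.45], [0.11, 2.69], [-2.54, 2.54]. Speed limits (rad/s): [2.39, 2.39, 3.01, 3.14, 3.14, 3.14].

## Interface

Orientations are given as a unit quaternion [w, x, y, z].
In Python, from workcell import move_to, servo_line, movej, set_gripper, dwell, inverse_kinematics, sense, camera, Unreachable, hand_in gives the robot as it stands. The module is installed in compiled form; this text tells all that it offers. Calls block until the motion is done:
- move_to(position, orientation): joint-space move of the TCP to a pose.
- servo_line(position, rot=None, rate=0.15): straight line of the TCP; rot=None keeps the orientation; rate is the mean speed in m/s.
- movej(angles): joint-space move.
- set_gripper(opening): opening from 0.0 (shut) to 1.0 (fully open); the grip force is fixed at half the most; returns when the fingers have stopped.
- dwell(seconds).
- inverse_kinematics(position, orientation): joint angles nearest the present ones, or None.
- sense(): the state.
- camera(name): name is "scene" or "top" or "wrist"; returns a dict with "image" (420x560x3 uint8, blue, green, red), "fx", "fy", "cx", "cy" (pixels), "rvec" (rotation vector, rad) and "tvec" (3), from world to camera coordinates, as OpenCV has them; the wrist camera has in their place "hand_eye" (4x4, takes a point from camera to tool coordinates, whose origin is the TCP and whose axes are the flange's). Camera axes: x right, y down, z forward; pixel columns grow to the right and rows downward; lengths in m; the calibration is good to about 2 mm. A picture is of the moment at which its call begins: read the wrist's pose just before it. There is no depth.
A pose or a line that the arm cannot do raises Unreachable and nothing moves.
- hand_in(): hands the job in; it is judged then, once.
The state is a dict: "t": time; "joint_positions": joint angles; "joint_vel": joint speeds; "effort": joint torques, N m; "tool_pos": TCP position; "eef_rot": TCP orientation; "ft_force": force on the tool from outside, world axes, zero at the start; "moment": the same for the moment, N m; "width": opening from 0.0 (shut) to 1.0 (fully open); "gripper_force": force on a finger pad.
Only numpy, scipy, OpenCV 4.12 (cv2) and the standard library are available. Lean on these libraries where they do the work, as an engineer would, in place of code of your own. Each camera call takes 0.05 s, during which the arm holds its last target. There are 200 camera calls.

## Working session

There is one attempt and no reset: what is moved stays moved. The work goes in short steps, each a Python script; the robot and the scene stay as the last script left them, time stands still between calls to the robot, and variables do not carry over. Pictures are saved under pics/ and viewed, at most 10 in all, crops included, and the job is handed in when it is done.

```bash
mkdir -p pics; ls; python3 - <<'E'
from workcell import *
import cv2,pickle
d={}
for n in("scene","top","wrist"):
    c=camera(n); d[n]=c; cv2.imwrite(f"pics/{n}0.png",c["image"]); print(n,{k:v for k,v in c.items() if k!="image"})
s=sense();print(s)
pickle.dump(d,open("c0.pkl","wb"))
E
```

```text
pics
scene {'fx': 436.05337420497045, 'fy': 436.05337420497045, 'cx': 282.4372670663352, 'cy': 205.10888513527811, 'rvec': array([ 0.74039093, -2.32688448,  1.36925767]), 'tvec': array([0.48724549, 0.16827459, 1.63812302])}
top {'fx': 544.0446377796126, 'fy': 544.0446377796126, 'cx': 279.5181430561963, 'cy': 206.03314346709843, 'rvec': array([ 2.12796303, -2.09478844,  0.19874978]), 'tvec': array([0.13318682, 0.52915615, 1.65324925])}
wrist {'fx': 329.6136360901836, 'fy': 329.6136360901836, 'cx': 282.02285996803494, 'cy': 210.00392800930132, 'hand_eye': array([[ 1.16334842e-03, -9.53456782e-01, -3.01527465e-01,
         8.47183826e-02],
       [ 9.99999168e-01,  1.27739867e-03, -1.81067999e-04,
         1.14227015e-03],
       [ 5.57811294e-04, -3.01527003e-01,  9.53457474e-01,
        -1.62058832e-01],
       [ 0.00000000e+00,  0.00000000e+00,  0.00000000e+00,
         1.00000000e+00]])}
{'t': 0.15, 'joint_positions': array([-1.34300593e+00,  4.23695142e-01,  1.63048903e+00,  5.25681005e-06,
        1.08860569e+00, -1.89842542e-02]), 'joint_vel': array([ 2.01028167e-04, -1.62746117e-03, -1.69873011e-03, -2.00323394e-04,
        7.70105601e-06,  1.12459161e-04]), 'effort': array([ 1.88783226e-03, -5.44981277e+01, -2.73919237e+01,  6.43450418e-02,
        2.04183353e-02, -7.06784886e-05]), 'tool_pos': array([ 0.15261296, -0.60564089,  0.22207163]), 'eef_rot': array([-5.95585553e-04,  9.92397409e-01,  1.23073245e-01, -6.00671404e-05]), 'ft_force': array([-0.22227627, -0.36701015, -0.20160515]), 'moment': array([0.011266  , 0.01967339, 0.00606134]), 'gripper_force': 0.0, 'width': 1.001216893617936}
```

View pics/top0.png

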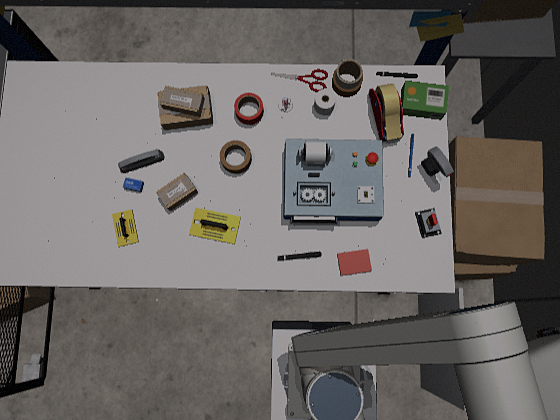

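View pics/scene0.png

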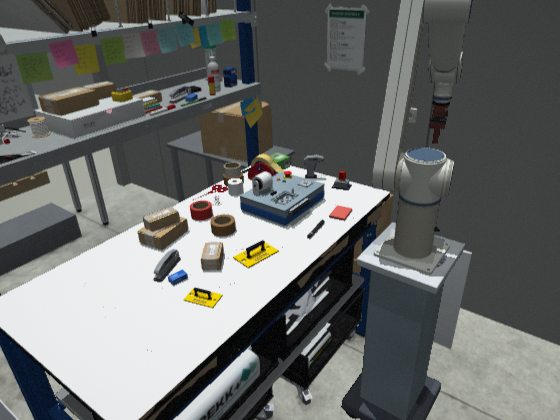

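Top view: larger guard plate at about (215,225), small look-alike at (125,228), machine at (333,180), key switch at (366,194), and key park with red key at (429,222). The robot base is at the bottom, with image up = +x and left = +y.

```bash
cat > h.py <<'E'
from workcell import *
import cv2,pickle,numpy as np
from scipy.spatial.transform import Rotation as R
def Rq(q): return R.from_quat(np.r_[q[1:],q[0]])
def down(yaw):  # tool z down, tool x along world (cos yaw, sin yaw)
    c,s=np.cos(yaw),np.sin(yaw)
    q=R.from_matrix(np.array([[c,s,0],[s,-c,0],[0,0,-1]])).as_quat()
    return np.r_[q[3],q[:3]]
def ray(c,uv):  # fixed or wrist (needs c['pose'])
    d=np.array([(uv[0]-c['cx'])/c['fx'],(uv[1]-c['cy'])/c['fy'],1.])
    if 'hand_eye' in c:
        H=c['hand_eye'];p,q=c['pose'];r=Rq(q).as_matrix()
        return r@H[:3,3]+p, r@H[:3,:3]@d
    r=cv2.Rodrigues(c['rvec'])[0]
    return -r.T@c['tvec'], r.T@d
def onz(c,uv,z):
    o,d=ray(c,uv); return o+d*(z-o[2])/d[2]
def wrist(name):
    s=sense();c=camera("wrist");c['pose']=(s['tool_pos'],s['eef_rot'])
    cv2.imwrite(f"pics/{name}.png",c['image']);pickle.dump(c,open(name+".pkl","wb"));return c
def rectpx(c,mask,n=1):
    cs,_=cv2.findContours(mask.astype(np.uint8),cv2.RETR_EXTERNAL,cv2.CHAIN_APPROX_NONE)
    return sorted(cs,key=cv2.contourArea,reverse=True)[:n]
E
python3 - <<'E'
from h import *
d=pickle.load(open("c0.pkl","rb"));c=d["top"];im=c["image"].astype(int)
b,g,r=im[...,0],im[...,1],im[...,2]
y=(r>150)&(g>130)&(b<90)
for k in rectpx(c,y,3):
    q=cv2.boxPoints(cv2.minAreaRect(k)); P=np.array([onz(c,p,.006)[:2] for p in q]); print("yellow",cv2.contourArea(k),q.mean(0),P.mean(0).round(4),P.round(3).tolist())
for n,uv,z in[("seat",(314,194),.08),("keyhole",(366,194),.085),("park",(429,222),.0),("estop",(372,158),.108)]: print(n,onz(c,uv,z).round(3))
bl=(b>130)&(b-r>30)
k=rectpx(c,bl)[0];q=cv2.boxPoints(cv2.minAreaRect(k));P=np.array([onz(c,p,.08)[:2] for p in q]);print("machine",P.round(3).tolist())
print(onz(c,(279,206),0))
E
```

```text
yellow 1143.0 [214.256   224.84608] [0.4722 0.3506] [[0.444, 0.43], [0.529, 0.417], [0.5, 0.27], [0.416, 0.285]]
yellow 366.5 [124.365364 227.32692 ] [0.4599 0.6391] [[0.505, 0.684], [0.518, 0.622], [0.415, 0.594], [0.401, 0.656]]
yellow 0.0 [128. 233.] [0.4413 0.626 ] [[0.441, 0.626], [0.441, 0.626], [0.441, 0.626], [0.441, 0.626]]
seat [0.561 0.035 0.08 ]
keyhole [ 0.562 -0.125  0.085]
park [ 0.493 -0.338  0.   ]
estop [ 0.671 -0.142  0.108]
machine [[0.579, 0.627], [0.599, 0.624], [0.589, 0.577], [0.569, 0.58]]
[0.53789582 0.14387778 0.        ]
```

```bash
cat >> h.py <<'E'
pi=np.pi
E
python3 - <<'E'
from h import *
for n,p,y in [("park",(.49,-.335,.24),pi),("hole",(.562,-.125,.23),pi),("seat",(.561,.035,.25),pi/2),("plate",(.472,.35,.2),pi/2)]:
    move_to(np.array(p),down(y)); dwell(.15); c=wrist(n); s=sense(); print(n,s['t'],s['tool_pos'],s['joint_positions'].round(2))
cv2.imwrite("pics/all1.png",cv2.resize(np.vstack([np.hstack([cv2.imread(f"pics/{a}.png") for a in r]) for r in (("park","hole"),("seat","plate"))]),(800,600)))
E
```

```text
park 2.225 [ 0.48969766 -0.33546916  0.23996257] [-0.62  0.36  1.69 -0.    1.1  -2.19]
hole 3.3167 [ 0.56181416 -0.12646149  0.23008179] [-0.24  0.34  1.73 -0.    1.06 -1.81]
seat 5.1417 [0.56101733 0.03471707 0.24994482] [ 0.04  0.3   1.75 -0.    1.1   0.04]
plate 6.5917 [0.47275782 0.34905172 0.20026661] [ 0.62  0.4   1.73 -0.    1.01  0.62]
```

View pics/all1.png

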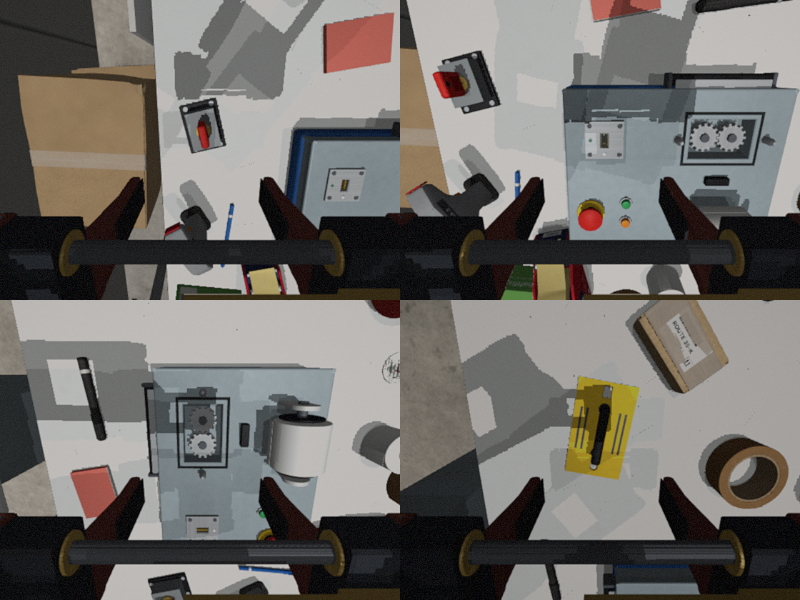

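The four wrist views show:
- Red key in its park, at native pixel about (284,182).
- Key switch with brass slot, at about (286,196).
- Gears between the two pins, at about (284,185).
- Large plate with its black handle, at about (283,179).

I'll zoom in next.

```bash
python3 - <<'E'
from h import *
o=[]
for n,u,v,w,h in [("park",284,175,100,75),("hole",286,196,80,60),("seat",284,185,180,135),("plate",283,179,200,150)]:
    im=cv2.imread(f"pics/{n}.png")[v-h//2:v-h//2+h,u-w//2:u-w//2+w]
    print(n,u-w//2,v-h//2,400/w)
    o.append(cv2.resize(im,(400,300),interpolation=cv2.INTER_NEAREST))
cv2.imwrite("pics/crops1.png",np.vstack([np.hstack(o[:2]),np.hstack(o[2:])]))
E
```

```text
park 234 138 4.0
hole 246 166 5.0
seat 194 118 2.2222222222222223
plate 183 104 2.0
```

View pics/crops1.png

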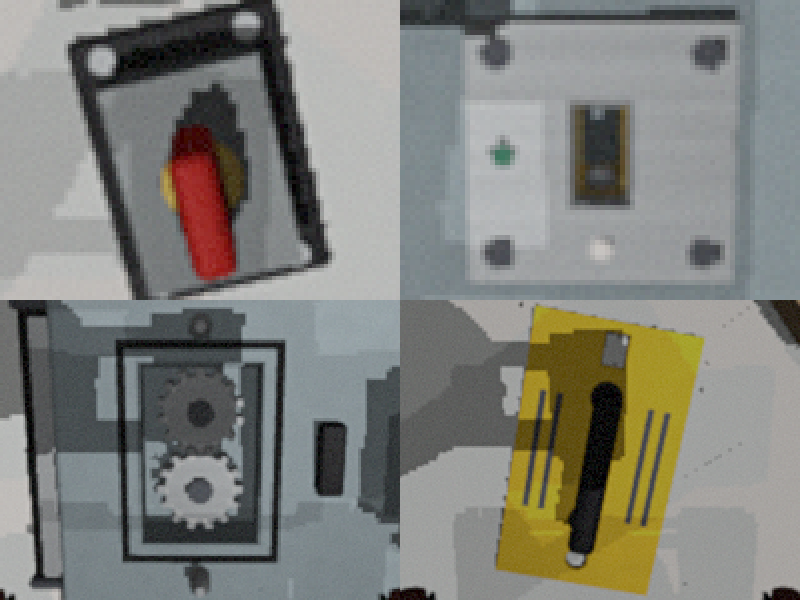

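```bash
python3 - <<'E'
from h import *
L=lambda n:pickle.load(open(n+".pkl","rb"))
def rect(c,mask,z,n=1,hull=False):
    for k in rectpx(c,mask,n):
        P=np.array([onz(c,p,z)[:2] for p in k[:,0]+0.0]).astype(np.float32)*1000
        (x,y),(w,h),a=cv2.minAreaRect(P); q=cv2.boxPoints(((x,y),(w,h),a))
        e=[q[1]-q[0],q[2]-q[1]];l=max(e,key=np.linalg.norm)
        print("  rect c",round(x,1),round(y,1),"size",round(w,1),round(h,1),"long axis deg mod180",round(np.degrees(np.arctan2(l[1],l[0]))%180,2), "px",k.reshape(-1,2).mean(0))
c=L("plate");hsv=cv2.cvtColor(c["image"],cv2.COLOR_BGR2HSV)
m=((abs(hsv[...,0].astype(int)-26)<8)&(hsv[...,1]>150)&(hsv[...,2]>50)).astype(np.uint8)
m=cv2.morphologyEx(m,cv2.MORPH_OPEN,np.ones((3,3)));print("plate");rect(c,m,.006)
blk=np.zeros_like(m);blk[130:250,240:320]=(c["image"].max(2)<45)[130:250,240:320];print("handle");rect(c,blk,.047)
c=L("park");hsv=cv2.cvtColor(c["image"],cv2.COLOR_BGR2HSV).astype(int);b=c["image"].astype(int)
red=(b[...,2]>60)&(b[...,2]-b[...,1]>45)&(b[...,1]<60);red[:, :240]=0;red[:,320:]=0;red[:130]=0;red[230:]=0
print("key all");rect(c,red,.081)
V=b[...,2][red];print(np.histogram(V,10))
for t in(140,165): print("top",t);rect(c,red&(b[...,2]>t),.081)
pk=[(234+x/4,138+y/4) for x,y in((98,92),(255,55),(300,262),(152,297))]
print("park corners z.034",[onz(c,p,.034)[:2].round(4).tolist() for p in pk])
c=L("hole")
for p in((286.2,196.7),(280,186.4),(292.4,186.4),(280,207),(292.4,207)):print("hole",onz(c,p,.085).round(4))
c=L("seat")
for p in((284,129.2),(284,248.5)):print("pin",onz(c,p,.1).round(4))
print("pin2base",onz(c,(283,239),.08))
for x,y in((118,42),(284,43),(278,258),(125,258)):print("frame",onz(c,(194+x/2.2222,118+y/2.2222),.08).round(4))
E
```

```text
plate
  rect c 472.2 349.7 size 149.0 89.1 long axis deg mod180 79.28 px [280.37772397 178.07021792]
handle
  rect c 471.9 353.5 size 86.9 14.8 long axis deg mod180 78.94 px [280.10928962 187.73770492]
key all
  rect c 490.1 -333.6 size 33.3 11.6 long axis deg mod180 11.39 px [284.46753247 190.80519481]
(array([ 26,   6,  11,  12,  16,  25,  36,  36,  82, 119]), array([ 61. ,  71.5,  82. ,  92.5, 103. , 113.5, 124. , 134.5, 145. ,
       155.5, 166. ]))
top 140
  rect c 491.5 -334.0 size 29.8 7.9 long axis deg mod180 13.29 px [284.03076923 192.70769231]
top 165
  rect c 498.0 -334.0 size 0.0 0.0 long axis deg mod180 0.0 px [284. 199.]
park corners z.034 [[0.4671, -0.3622], [0.4568, -0.3185], [0.5167, -0.3045], [0.5274, -0.3477]]
hole [ 0.5639 -0.123   0.085 ]
hole [ 0.5537 -0.129   0.085 ]
hole [ 0.5537 -0.1171  0.085 ]
hole [ 0.5743 -0.129   0.085 ]
hole [ 0.5743 -0.1169  0.085 ]
pin [0.5645 0.0968 0.1   ]
pin [ 0.5648 -0.0229  0.1   ]
pin2base [ 0.5638627  -0.02070187  0.08      ]
frame [0.5282 0.088  0.08  ]
frame [0.602  0.0876 0.08  ]
frame [ 0.6029 -0.015   0.08  ]
frame [ 0.5284 -0.015   0.08  ]
```

```bash
python3 - <<'E'
from h import *
q=down(np.radians(79.2))
move_to(np.array([.472,.3497,.10]),q)
servo_line(np.array([.472,.3497,.022]),rate=.08)
set_gripper(0.0); s=sense(); print(s['t'],s['width'],s['gripper_force'],s['tool_pos'],s['ft_force'])
servo_line(np.array([.472,.3497,.24]),rate=.2)
move_to(np.array([.54,.16,.26]),down(pi/2)); dwell(.2)
c=wrist("held"); s=sense(); print(s['t'],s['tool_pos'],s['width'],s['gripper_force'],s['ft_force'],Rq(s['eef_rot']).as_matrix().round(4))
hsv=cv2.cvtColor(c["image"],cv2.COLOR_BGR2HSV)
m=((abs(hsv[...,0].astype(int)-26)<8)&(hsv[...,1]>150)&(hsv[...,2]>50)).astype(np.uint8)
m=cv2.morphologyEx(m,cv2.MORPH_OPEN,np.ones((3,3)))
k=rectpx(c,m)[0];z=s['tool_pos'][2]-.022+.006
P=np.array([onz(c,p,z)[:2] for p in k[:,0]+0.]).astype(np.float32)*1000
print(cv2.minAreaRect(P), cv2.minAreaRect(k))
E
```

```text
9.325 0.15707511059593302 29.99989628791809 [0.47165404 0.34965422 0.02197415] [-1.71110558  0.30751665  1.67622318]
11.6417 [0.53961256 0.16118639 0.25972663] 0.1537655540062705 29.99894231557846 [-0.42909146 -1.00542109 -5.1579605 ] [[-1.7e-03  1.0e+00 -5.0e-04]
 [ 1.0e+00  1.7e-03  1.0e-04]
 [ 1.0e-04 -5.0e-04 -1.0e+00]]
((541.5344848632812, 181.1814727783203), (89.8055648803711, 108.56914520263672), 0.2938324511051178) ((282.0, 213.0), (180.0, 170.0), 90.0)
```

View pics/held.png

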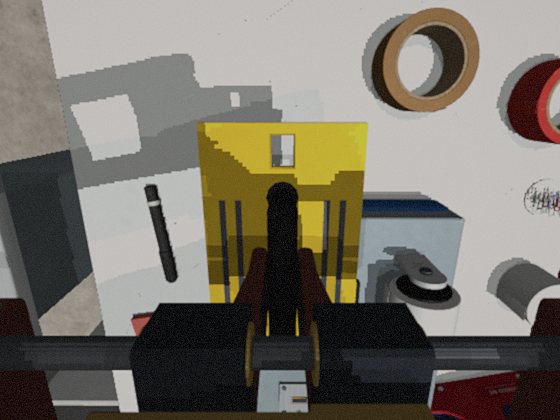

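The plate is held level and centred in the gripper, with its slot at (282,150). Next I lower it over the pins, correcting sideways by force.

```bash
python3 - <<'E'
from h import *
x,y=.5630,.0372
q=down(pi/2)
move_to(np.array([x,y,.20]),q); servo_line(np.array([x,y,.13]),q,rate=.12); dwell(.2)
f0=sense()['ft_force']; print(sense()['tool_pos'],f0)
z=.13
for i in range(40):
    z=max(z-.003,.100)
    servo_line(np.array([x,y,z]),q,rate=.05); s=sense(); f=s['ft_force']-f0
    print(round(s['t'],2),(s['tool_pos']*1000).round(1),f.round(1),s['moment'].round(2))
    if f[2]>25: break
    for a in (0,1):
        if abs(f[a])>4:
            d=np.sign(f[a])*min(.001,abs(f[a])*.0001)
            if a==0:x+=d
            else:y+=d
    if z<=.1005: break
E
```

```text
[0.56366904 0.03727032 0.13093208] [-0.19888927 -0.27122072 -4.7698135 ]
13.43 [562.8  37.1 126.9] [ 0.  -0.2 -0.5] [-0.04 -0.07 -0.01]
13.68 [562.8  37.2 123.7] [ 0.1 -0.1 -0.7] [-0.01 -0.08 -0.  ]
13.93 [562.8  37.2 120.7] [-0.2  0.1 -0.5] [-0.09 -0.13 -0.02]
14.18 [562.8  37.2 117.8] [ 0.3  0.5 -1.8] [-0.04 -0.04 -0.  ]
14.43 [562.8  37.2 114.8] [ 0.4  0.4 -0.9] [-0.01 -0.09 -0.02]
14.68 [562.8  37.2 111.8] [ 0.5  0.7 -0.1] [-0.08 -0.14  0.01]
14.93 [562.8  37.2 108.8] [ 0.5 -0.4 -1. ] [-0.05 -0.13 -0.02]
15.18 [562.9  37.2 105.8] [-0.4  0.3 -1.4] [-0.07 -0.09 -0.02]
15.43 [562.9  37.2 102.8] [ 1.6 -0.1 -0.3] [-0.06 -0.06 -0.  ]
15.68 [563.4  37.2 101.2] [-4.1  0.5 12.1] [-0.09  0.53  0.03]
```

```bash
python3 - <<'E'
from h import *
q=down(pi/2)
dwell(.2);s=sense();print("seated",s['tool_pos'],s['ft_force'])
p=s['tool_pos']
set_gripper(1.0); servo_line(p+[0,0,.03],rate=.08)
servo_line(p+[0,0,.15],rate=.25); dwell(.2); s=sense();print(s['t'],s['tool_pos'])
def plate(c):
    hsv=cv2.cvtColor(c["image"],cv2.COLOR_BGR2HSV)
    m=((abs(hsv[...,0].astype(int)-26)<8)&(hsv[...,1]>150)&(hsv[...,2]>50)).astype(np.uint8)
    m[:,:195]=0;m[:,380:]=0;m[300:]=0
    m=cv2.morphologyEx(m,cv2.MORPH_OPEN,np.ones((3,3)))
    k=rectpx(c,m)[0]; P=np.array([onz(c,p,.086)[:2] for p in k[:,0]+0.]).astype(np.float32)*1000
    print("plate",cv2.minAreaRect(P))
c=wrist("seat2");plate(c)
move_to(np.array([.563,-.123,.23]),down(pi));dwell(.2);wrist("hole2");s=sense();print(s['t'],s['tool_pos'])
o=[]
for n,u,v,w,h in [("seat2",284,185,240,180),("hole2",286,196,80,60)]:
    im=cv2.imread(f"pics/{n}.png")[v-h//2:v-h//2+h,u-w//2:u-w//2+w]
    print(n,u-w//2,v-h//2,400/w); o.append(cv2.resize(im,(400,300),interpolation=cv2.INTER_NEAREST))
cv2.imwrite("pics/crops2.png",np.hstack(o))
E
```

```text
seated [0.56337157 0.03724364 0.10123668] [-3.12323506 -0.57573478  7.69223097]
18.4667 [0.56225674 0.0371961  0.2491659 ]
plate ((564.8123779296875, 36.94038009643555), (89.21516418457031, 149.1782989501953), 0.023539980873465538)
20.3917 [ 0.56305637 -0.12275456  0.2300497 ]
seat2 164 95 1.6666666666666667
hole2 246 166 5.0
```

View pics/crops2.png

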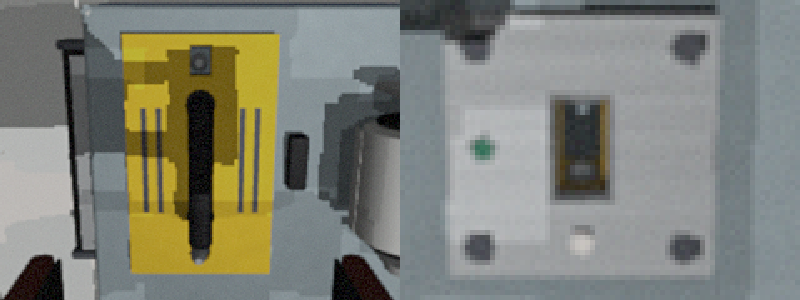

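The plate lies flush over the gears with the pin showing in the slot, and the key slot is at about native (282,195.4). Now the key.

```bash
python3 - <<'E'
from h import *
c=pickle.load(open("hole2.pkl","rb"))
print("keyhole raw",onz(c,(282.1,195.4),.085))
yaw=pi+np.radians(12.7);q=down(yaw);x,y=.4905,-.335
move_to(np.array([x,y,.13]),q)
servo_line(np.array([x,y,.043]),q,rate=.1); dwell(.1)
print(sense()['tool_pos'],sense()['ft_force'])
set_gripper(0.0); s=sense(); print(s['t'],s['width'],s['gripper_force'],s['tool_pos'],s['ft_force'],s['moment'])
servo_line(np.array([x,y,.085]),q,rate=.08);print(sense()['ft_force'])
servo_line(np.array([x,y,.20]),q,rate=.2); dwell(.2)
c=wrist("kheld");s=sense();print(s['t'],s['tool_pos'],s['width'],s['ft_force'])
b=c["image"].astype(int)
red=(b[...,2]>60)&(b[...,2]-b[...,1]>45)&(b[...,1]<60)
for k in rectpx(c,red,4): print(cv2.contourArea(k),cv2.boundingRect(k))
cv2.imwrite("pics/kh.png",cv2.resize(c["image"][100:400,150:410],(780,600)[:1]+(600,) if 0 else (520,600)))
E
```

```text
keyhole raw [ 0.56384905 -0.12312637  0.085     ]
[ 0.49100238 -0.33534499  0.04376694] [ 0.11050205  0.04233264 -0.83135141]
23.625 0.13735975264066475 29.99130517244339 [ 0.49028968 -0.33461075  0.04290573] [-0.06909531  1.42765119  0.67877786] [ 0.50855546 -0.11870988 -0.04218454]
[ 0.6592864  -0.21449161 -0.22498497]
25.275 [ 0.48992419 -0.33457975  0.19859037] 0.135459199641386 [-1.29014671  0.74291299 -1.28553655]
2105.5 (269, 237, 27, 97)
152.5 (425, 402, 16, 18)
1.0 (497, 78, 2, 4)
0.0 (295, 408, 1, 1)
```

View pics/kh.png

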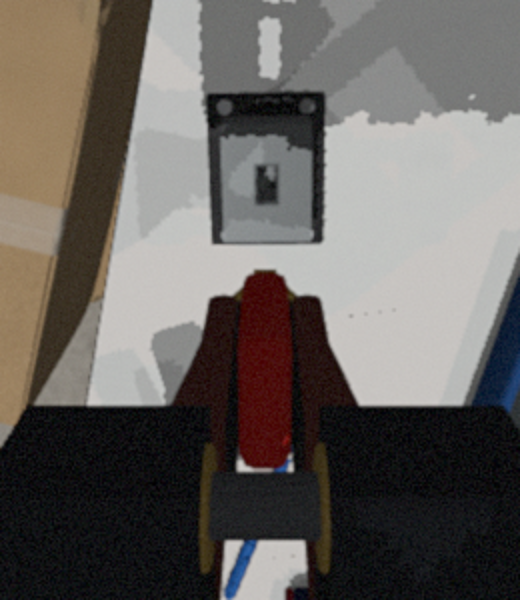

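The key is held upright. The park slot is visible at native (282.5,192.5) and the red bow spans rows 237 to 334. I'll use both to get the key's offset in the hand.

```bash
python3 - <<'E'
from h import *
c=pickle.load(open("kheld.pkl","rb"));H=c['hand_eye'];p,q=c['pose'];r=Rq(q).as_matrix()
def tl(uv,z):
    d=H[:3,:3]@np.array([(uv[0]-c['cx'])/c['fx'],(uv[1]-c['cy'])/c['fy'],1.]);o=H[:3,3];return (o+d*(z-o[2])/d[2])*1000
print("rear top",tl((282,334),-.038).round(2),"front bottom",tl((282,237),.004).round(2))
w=onz(c,(282.5,192.5),.034);print("park slot world",w.round(4),"tool",(r.T@(w-p)*1000).round(2))
print(np.degrees(np.arctan2(r[1,0],r[0,0])))
E
```

```text
rear top [-15.52  -0.94 -38.  ] front bottom [14.12 -0.95  4.  ]
park slot world [ 0.4921 -0.3339  0.034 ] tool [ -2.75  -0.34 164.33]
-167.300845597967
```

```bash
python3 - <<'E'
from h import *
x,y=.5621,-.1237; q=down(pi)
servo_line(np.array([.4899,-.3346,.24]),rate=.25)
move_to(np.array([x,y,.20]),q); servo_line(np.array([x,y,.127]),q,rate=.15); dwell(.25)
f0=sense()['ft_force'];print(round(sense()['t'],2),sense()['tool_pos'],f0)
z=.127
for i in range(13):
    z-=.002
    servo_line(np.array([x,y,z]),q,rate=.04); s=sense(); f=s['ft_force']-f0
    print(round(s['t'],2),(s['tool_pos']*1000).round(1),f.round(1),s['moment'].round(2),round(s['width'],3))
    if f[2]>12 or z<.1045: break
    x+=np.clip(f[0]*.0001,-.0005,.0005)*(abs(f[0])>2.5); y+=np.clip(f[1]*.0001,-.0005,.0005)*(abs(f[1])>2.5)
E
```

```text
27.38 [ 0.56272563 -0.12388453  0.12801985] [-0.77795211  0.64426104 -0.82958472]
27.62 [ 562.1 -123.6  125.1] [0.9 0.5 0.1] [ 0.09 -0.12 -0.02] 0.135
27.88 [ 562.  -123.6  122.8] [1.  0.1 0.1] [ 0.03 -0.14  0.05] 0.135
28.12 [ 562.  -123.7  120.8] [ 1.1 -0.1  0.2] [ 0.01 -0.06 -0.01] 0.138
28.38 [ 562.  -123.7  118.8] [-0.2 -0.2 -0.1] [ 0.05 -0.16  0.05] 0.135
28.62 [ 562.  -123.7  116.8] [ 0.1 -0.9  0.2] [ 0.05 -0.12 -0.04] 0.132
28.88 [ 562.  -123.7  114.8] [ 1.4 -1.7  0.4] [-0.03 -0.15 -0.  ] 0.135
29.12 [ 562.  -123.7  112.8] [ 0.5 -1.5  0.4] [-0.03 -0.13  0.04] 0.14
29.38 [ 562.  -123.7  110.9] [ 0.1 -0.5  0.8] [ 0.08 -0.18  0.06] 0.137
29.62 [ 562.  -123.7  108.8] [ 1.3 -0.7  0.3] [ 0.02 -0.15  0.06] 0.134
29.88 [ 562.  -123.7  106.8] [ 0.7 -0.7  0.3] [-0.01 -0.13 -0.01] 0.137
30.12 [ 562.  -123.7  104.8] [0.9 0.1 1.1] [-0.02 -0.12  0.01] 0.135
30.38 [ 562.4 -123.7  103. ] [ 1.4  0.2 -0.1] [ 0.12 -0.32 -0.03] 0.134
```

```bash
python3 - <<'E'
from h import *
x,y=.5621,-.1237
f0=np.array([-.78,.64,-.83]);z=.103;lo=0
for i in range(24):
    z-=.0015; w=np.radians(3)*(1,-1)[i%2]
    servo_line(np.array([x,y,z]),down(pi+w),rate=.04); s=sense(); f=s['ft_force']-f0
    print(round(s['t'],2),(s['tool_pos']*1000).round(1),f.round(1),s['moment'].round(2),round(s['width'],3),(round(s['joint_positions'][5],3)))
    if f[2]>38: break
servo_line(np.array([x,y,z]),down(pi),rate=.04);dwell(.15);s=sense();print(s['t'],s['tool_pos'],s['ft_force']-f0,s['moment'])
wrist("in")
E
```

```text
30.62 [ 562.5 -123.5  101.9] [1.9 1.4 4.4] [ 0.47 -0.27 -0.03] 0.128 -1.86
30.88 [ 562.6 -123.5  100.8] [0.2 2.3 6.7] [ 0.59 -0.1   0.03] 0.133 -1.754
31.14 [ 562.1 -123.5   98.5] [2.2 0.9 0.4] [ 0.47 -0.35 -0.06] 0.138 -1.858
31.4 [ 562.2 -123.6   96.5] [ 4.   2.3 -5.9] [ 0.35 -0.93 -0.  ] 0.133 -1.757
31.66 [ 561.9 -123.5   95.1] [ 4.1  1.5 -4.3] [ 0.64 -0.7   0.01] 0.13 -1.859
31.92 [ 561.9 -123.6   94. ] [ 1.3  2.1 -0.7] [ 0.69 -0.43  0.  ] 0.134 -1.757
32.17 [ 562.3 -123.6   93.8] [-0.1  3.6 10.7] [ 0.92  0.24 -0.02] 0.133 -1.863
32.43 [ 562.9 -123.7   93.7] [-3.   4.4 22.7] [ 1.1   0.81 -0.07] 0.135 -1.757
32.69 [ 563.6 -123.6   93.3] [-5.6  5.9 31.3] [1.44 0.94 0.07] 0.133 -1.863
32.95 [ 564.5 -123.9   92.7] [-4.5  4.8 35.6] [ 1.29  0.92 -0.12] 0.134 -1.757
33.21 [ 565.1 -123.6   91.6] [-4.2  7.1 38.3] [1.71 0.74 0.  ] 0.136 -1.863
33.6083 [ 0.5651162  -0.12378732  0.09161091] [-4.97931678  6.93740238 37.88810156] [1.56045209 0.81421683 0.04491734]
```

The collar bottomed at TCP z of about 0.0938, as expected for home. Next I ease the push and turn about the key axis.

```bash
python3 - <<'E'
from h import *
K=np.array([.5632,-.1237]);f0=np.array([-.78,.64,-.83])
def tgt(a,z):
    th=pi-a; return np.r_[K+.0012*np.array([np.cos(th),np.sin(th)]),z],down(th)
z=.0895
def st():
    s=sense();f=s['ft_force']-f0
    print(round(s['t'],2),(s['tool_pos']*1000).round(1),f.round(1),s['moment'].round(2),round(s['width'],3),round(s['joint_positions'][5],3),round(s['gripper_force'],1))
servo_line(*tgt(0,z),rate=.03);dwell(.3);st()
for a in np.arange(1,9)*.2:
    servo_line(*tgt(a,z),rate=.01);dwell(.1);st()
dwell(.6);st();wrist("turned")
im=cv2.imread("pics/turned.png");cv2.imwrite("pics/tc.png",cv2.resize(im[120:420,150:450],(600,600)))
E
```

```text
34.21 [ 563.7 -123.7   91.7] [-0.7  5.3 19.7] [ 1.12 -0.03  0.04] 0.132 -1.81 30.0
34.66 [ 564.1 -123.6   91.7] [ 1.3  5.1 19.1] [ 1.05 -0.25 -0.03] 0.137 -1.609 30.0
35.11 [ 564.1 -123.9   91.7] [ 1.2  2.1 18.8] [ 0.42 -0.19 -0.04] 0.135 -1.409 30.0
35.56 [ 563.9 -124.1   91.7] [-0.5 -0.6 18.1] [-0.02  0.07  0.03] 0.133 -1.208 30.0
36.01 [ 563.7 -124.3   91.7] [-2.2 -2.2 19.7] [-0.46  0.4  -0.05] 0.134 -1.008 30.0
36.46 [ 563.4 -124.5   91.7] [-3.7 -4.8 20.6] [-0.88  0.72  0.02] 0.139 -0.808 30.0
36.91 [ 563.  -124.6   91.7] [-4.9 -5.5 22.6] [-1.13  1.17  0.01] 0.136 -0.607 30.0
37.36 [ 562.7 -124.6   91.7] [-7.5 -5.1 23.9] [-1.33  1.54  0.01] 0.138 -0.407 30.0
37.81 [ 562.4 -124.6   91.7] [-9.4 -5.9 26.1] [-1.4   1.89  0.  ] 0.132 -0.207 30.0
38.41 [ 562.4 -124.6   91.7] [-9.5 -6.  27.3] [-1.3   1.89  0.04] 0.138 -0.207 30.0
```

View pics/tc.png

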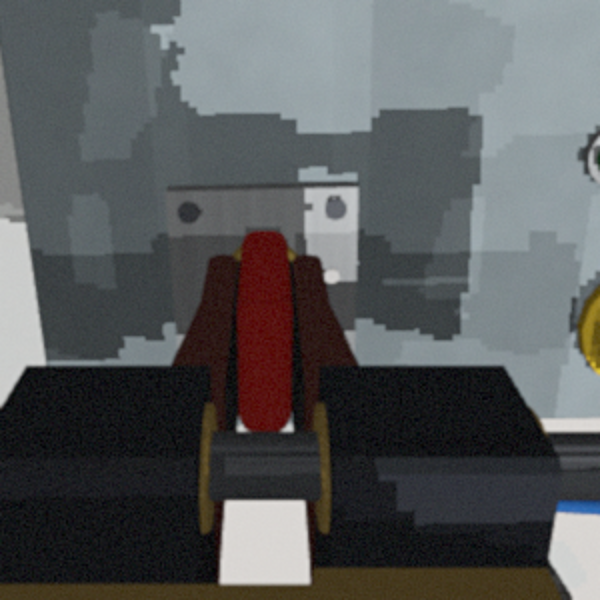

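The bow turned with the hand and is aligned with the fingers, a quarter turn from the white mark. I'll relieve the side load and hand in.

```bash
python3 - <<'E'
from h import *
servo_line(np.array([.5627,-.1238,.0903]),down(pi-1.65),rate=.01);dwell(.7);s=sense()
print(s['t'],s['tool_pos'],s['ft_force'],s['moment'],s['width'],s['gripper_force'],s['joint_positions'][5])
c=wrist("fin");b=c["image"].astype(int)
red=(b[...,2]>60)&(b[...,2]-b[...,1]>45)&(b[...,1]<60);red[:,:220]=0;red[:,350:]=0
k=rectpx(c,red)[0];print(cv2.boundingRect(k),cv2.minAreaRect(k))
print(hand_in())
E
```

```text
39.4667 [ 0.56217034 -0.12482448  0.09173852] [-5.77287461 -1.11188414 18.21123367] [-0.3403611   1.10666006  0.11926147] 0.13095776349426128 30.00816375017166 -0.15973151252105158
(269, 236, 27, 100) ((282.0, 285.5), (99.0, 26.0), 90.0)
the job is handed in; nothing more can be done
None
```

I handed the job in at about 39.5 s, and the interface gave no verdict. The guard plate lies flush over both pins. The key is home in the switch, turned a quarter clockwise and still held in the gripper at 30 N. I judged the turn from the hand's rotation and the key staying aligned with the fingers, as the rotor angle can't be read directly.

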